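# Change over a can rack lane: clear the tins into the tote, widen and clamp the guide

### The job

Empty this lane of the can rack: take the last two short tins out of its catch tray, the second when it has rolled down, and lay them, without dropping them, in one layer on the floor of the wire tote. Then make the lane ready for the tall soup tins: loosen the wing knob on the sliding side guide, slide the guide out until the lane is at its full width, and tighten the knob again. Leave the tote and everything else on the counter where it stands.

Things in the scene. Friction and masses are not known exactly. Their poses are not given: they have to be found in the camera images.
- can1: the front short tin, at the start lying on its side in the rack's catch tray: round steel tin with a plain paper label, 84 mm across and 50 mm from end to end, about 0.26 kg. Its origin is its centre, its y axis runs along the tin from end to end (level, across the lane). It is best gripped over its two flat ends (50 mm).
- can2: the second short tin, the same; at the start it lies on the runners right behind can1, 84 mm further back. When the tin before it is lifted out, it rolls down by itself and comes to rest in the catch tray, where can1 was, in about half a second.
- tray (a point): point of the fixed catch tray where the front tin's centre comes to rest. x to the rear up the lane, y left across it, z up. The tin lies on runners (tops 42 mm below, rising 8 degrees to the rear). Beside it only low wires, 31 mm to each side, tops 30 mm below this point, so fingers pass beside both ends; higher side wires and uprights begin 44 mm behind it.
- tray_lip (a point): top of the lip wire that stops the front tin, 32 mm before and 29 mm below the tray point, along the whole width. A tin drawn straight out, up and forward, 25 to 35 degrees from upright, clears it; axes as tray.
- upper_bar (a point): front bar of the rack's upper loading lane, 105 mm above the tray point and 5 mm behind it; the lane runs from there to the rear, with side wires up to 45 mm higher. It keeps an upright gripper from the tins: come in tilted 25 to 45 degrees, fingers pointing down and to the rear (rack +x), and draw the tin out back along that line. Axes as tray.
- rack: the can rack of dark steel wire, fixed on the counter, about 440 mm deep, 175 mm wide, 230 mm high, opening towards the robot. Origin on the counter; its catch tray point is at (60, 0, 80) mm, its front rail 60 mm before the origin. x to the rear, y left, z up.
- guide (a joint): position in m of the lane's sliding side guide, a wire panel on the lane's right side carried by a black block on the steel front rail: 0 to 0.005 = narrow, for short tins (start); 0.056 = full width, block against the right end of the rail. Grows as it moves right (rack -y). With the knob loose it slides at about 2 N; tight, the clamp holds it.
- clamp (a joint): angle in rad of the wing knob: 0 = tight (start), wing along the rail (rack y). It loosens anticlockwise seen from above, to its stop at 1.45 (wing nearly along rack x); from about 0.6 the clamp lets go, above 0.9 it is fully loose. Needs about 0.25 N m. Held by its wing it can be turned, slid and tightened in one grasp.
- clamp_grip (a point): middle of the wing of the knob: a black bar 54 mm long (y axis), 14 mm thick, 26 mm high, this point 13 mm below its top; the top of the block under it is 27 mm below. At the start it is 120 mm before and 17 mm below the tray point and 31 mm right of it. z up; it turns and slides with the knob. Free from straight above; the upper bar is 125 mm behind and 122 mm higher.
- tote: open wire tote, 310 mm long (its x), 220 mm wide (its y), 100 mm high, walls and floor 6 mm, about 1 kg, standing loose and empty on the counter, wire handles at both short ends reaching 26 mm out. Origin: centre of its underside. A tin lying on its floor has its centre 48 mm above the origin. Up to three tins fit side by side, lying across it (tin axis along tote y), 90 mm apart along tote x.
- soup1: bystander: tall soup tin, 66 mm across, 101 mm high, standing left of the rack. Origin: centre of its underside.
- soup2: bystander: another tall soup tin like soup1, behind it.
- jar: bystander: amber glass jar with a lid, 66 mm across, 120 mm high, between rack and tote. Origin: centre of its underside.
- stock_box: bystander: small cardboard box 95 x 60 x 42 mm, lying between rack and tote. Origin: centre of its underside.
- pasta: bystander: upright dark pasta carton 55 x 95 x 180 mm behind the tote's far end. Origin: centre of its underside.

How it is judged (in metres and radians):
On the way, in this order (a step that is already met when the one before it is completed fails the run):
1. both short tins lie in the tote, let go (x of can1 in the frame of tote between -0.14 and 0.14 m and y of can1 in the frame of tote between -0.095 and 0.095 m and z of can1 in the frame of tote between 0.015 and 0.07 m and x of can2 in the frame of tote between -0.14 and 0.14 m and y of can2 in the frame of tote between -0.095 and 0.095 m and z of can2 in the frame of tote between 0.015 and 0.07 m and contact force between the fingers and can1 below 0.5 N and contact force between the fingers and can2 below 0.5 N), for 0.2 s.
2. the wing knob is loosened (past 0.5 rad) (value of joint clamp above 0.5 rad), for 0.1 s.
3. the guide is slid out to full width (value of joint guide above 0.052 m), for 0.2 s.
At the end, for the whole second after the job is handed in: Each of the two short tins rests on the tote's floor: its centre within 140 mm along and 95 mm across of the tote's middle and 15 to 70 mm above the tote's underside, slower than 0.03 m/s; the guide at least 52 mm out of its 56 mm travel; the wing knob tightened again, within 0.25 rad of tight (x of can1 in the frame of tote between -0.14 and 0.14 m and y of can1 in the frame of tote between -0.095 and 0.095 m and z of can1 in the frame of tote between 0.015 and 0.07 m and x of can2 in the frame of tote between -0.14 and 0.14 m and y of can2 in the frame of tote between -0.095 and 0.095 m and z of can2 in the frame of tote between 0.015 and 0.07 m and linear speed of each of can1, can2 below 0.03 m/s and value of joint guide above 0.052 m and value of joint clamp below 0.25 rad); the robot touches nothing.
It fails at once if a tin is dropped or thrown into the tote (faster than 0.8 m/s inside it) ((x of can1 in the frame of tote between -0.14 and 0.14 m and y of can1 in the frame of tote between -0.095 and 0.095 m and z of can1 in the frame of tote between 0.015 and 0.12 m and linear speed of can1 above 0.8 m/s) or (x of can2 in the frame of tote between -0.14 and 0.14 m and y of can2 in the frame of tote between -0.095 and 0.095 m and z of can2 in the frame of tote between 0.015 and 0.12 m and linear speed of can2 above 0.8 m/s)).
It fails at once if the tote is shoved more than 40 mm or tipped (distance of tote from where it was at the start of the episode above 0.04 m or angle between tote's own z axis and vertical above 0.2 rad).
It fails at once if a bystander is shoved more than 30 mm or knocked over (distance of any of soup1, soup2, jar, stock_box, pasta from where it was at the start of the episode above 0.03 m or angle between any of soup1, soup2, jar, stock_box, pasta's own z axis and vertical above 0.35 rad).
It also fails if it takes over 70 s, if anything falls off the work surface, if the arm or the gripper's body presses on something with over 40 N, if the wrist force passes 120 N, or if a joint passes its speed limit or range.

### The arm

A 6-joint arm with a two-finger parallel gripper is mounted at the origin on the work surface. World frame = base frame: x ahead of the robot, y to its left, z up, the work surface at z = 0. Lengths are in m, angles in degrees, forces in N, time in s.
With the tool pointing down it reaches from about 0.375 to 0.9 m from the base axis. Payload 3.1 kg.
Tool frame: the origin (TCP) lies between the finger pads; the fingertips stand 11 mm ahead of it and the grasp point (between the pads) lies 8 mm behind it; z points along the fingers, y is the line along which they close (so a half turn about z gives the same grasp; the last joint's range is limited). The gripper opens to 87 mm and grips with 3 to 60 N. Pads are 19 mm wide; open, the fingers measure 117 mm over their backs; the gripper's body (75 mm by 190 mm) begins 51 mm behind the grasp point.
Start: joints at [-79.04, 30.224, 82.088, -0, 67.689, -10.227], TCP at [0.226, -0.583, 0.213] pointing down, gripper open.
Joint ranges: [-176.69, 176.69], [-43.24, 126.21], [12.49, 139.97], [-82, 262], [0, 151.66], [-163.58, 163.58]. Speed limits (degrees/s): [159.86, 159.86, 180, 180, 180, 180].

### API

Orientations are given as a 3x3 rotation matrix whose columns are the frame's x, y, z axes.
In Python, from rig import bot, viewer, workorder, models gives the robot as it stands.
- The arm moves only by the shell command python3 -m jog 'ROWS'. ROWS is JSON, a list of rows, each a list of 7 numbers: the opening, from 0 (shut) to 1 (fully open), then the shift along the tool's x, y, z in m, then the turn, a rotation vector about the tool's x, y, z in degrees. In form: [[claw, x, y, z, ax, ay, az], ...]. A call has 1 to 20 rows; each row is the pose to reach, as a shift and turn from the pose commanded when the call began, along the tool's axes at that moment; what a row does not reach only later rows make up. A row lasts 1/8 s, in which the tool goes at most 62.5 mm and 10.7 degrees, less where a joint would pass 70% of its speed; a pose out of reach is approached as far as the arm can. A call with a gripper value outside its range is refused whole. The fingers move at their own pace and stop on an object; the grip force is fixed at half the most. Time passes only in rows, so rows that repeat a pose let the fingers close. It gives the time, the measured TCP pose, the force, the opening and the grip force at its end, in the units of the state.
- bot.read_state(): the state, without advancing time (a new reading comes with each control period).
- viewer.capture(name): name is "side" or "top" or "wrist"; returns (picture, depth): 400x640x3 uint8, blue, green, red; 400x640 float32, m along the optical axis (not along the pixel's ray), 0 where there is no reading.
- viewer.camera_info(name): a dict with "fx", "fy", "cx", "cy" (pixels), "dist_coeffs" ([k1, k2, p1, p2, k3] as OpenCV has them; the pictures are not rectified), "world_to_cam" (4x4, takes a point from world to camera coordinates). Camera axes: x right, y down, z forward; pixel columns grow to the right and rows downward; lengths in m; the calibration is good to about 2 mm. A picture is of the moment at which its call begins: read the wrist's pose just before it. camera_info takes no time and is no camera call; for the wrist camera it gives the pose at the moment of the call.
- workorder.hand_in(): hands the job in; it is judged then, once.
Trained networks look in the newest picture that a camera, given by its name, has taken for a name from the list of things; names that differ only in an ending like _2 or _b are one class to them, and where a whole thing is asked for, a point or a joint stands for the part that bears it (a point fixed in the world has none). Each returns a list of dicts, best first, with "p" (0 to 1); they miss things now and then, are a little off and sometimes report something else, mostly with a low value. They report only what shows in the picture. A call takes as long as a camera call.
- models.outline_of(camera, thing): "mask" (400x640 bool, what is visible of it).
- models.tip_of(camera, thing): "xyz" ([x, y, z] in m, in world coordinates, good to about 4 mm: a listed point, or the origin of a listed thing).
The state is a dict: "time_s": time; "joint_positions": joint angles; "qvel": joint speeds; "tau": joint torques, N m; "position": TCP position; "tcp_rot": TCP orientation; "force": force on the tool from outside, world axes, zero at the start; "moment": the same for the moment, N m; "opening": opening from 0.0 (shut) to 1.0 (fully open); "grasp_force": force on a finger pad.
Only numpy, scipy, OpenCV 4.12 (cv2) and the standard library are available. Lean on these libraries where they do the work, as an engineer would, in place of code of your own. Each camera call takes 0.05 s, during which the arm holds its last target. There are 200 camera calls.

## Working session

There is one attempt and no reset: what is moved stays moved. The work goes in short steps, Python scripts to look and compute and a shell command to move; the robot and the scene stay as the last step left them, time stands still between calls to the robot, and variables do not carry over. Pictures are saved under pics/ and viewed, at most 10 in all, crops included, and the job is handed in when it is done.

```bash
ls; mkdir -p pics
cat > h.py <<'E'
import numpy as np, cv2
from rig import bot, viewer, workorder, models
from scipy.spatial.transform import Rotation as R
np.set_printoptions(precision=4,suppress=True)
def rel(p,Rt,p0=None,R0=None):
    s=bot.read_state()
    p0=np.array(s['position']) if p0 is None else p0; R0=np.array(s['tcp_rot']) if R0 is None else R0
    return R0.T@(np.array(p)-p0), R.from_matrix(R0.T@Rt).as_rotvec(degrees=True)
E
python3 - <<'E'
from h import *
s=bot.read_state(); print(s['time_s'],s['position'],np.array(s['tcp_rot']))
for c in ['side','top']:
    im,d=viewer.capture(c); cv2.imwrite(f'pics/{c}0.png',im)
    for t in ['can1','tray','tray_lip','upper_bar','rack','clamp_grip','tote','soup1','jar','stock_box','pasta']:
        print(c,t,[(round(r['p'],2),np.round(r['xyz'],3).tolist()) for r in models.tip_of(c,t)[:3]])
E
```

```text
pics
0.0 [ 0.2258 -0.582   0.2124] [[ 0.9324  0.3614 -0.0004]
 [ 0.3614 -0.9324  0.002 ]
 [ 0.0003 -0.0021 -1.    ]]
side can1 [(0.83, [0.601, -0.2, 0.079]), (0.75, [0.685, -0.193, 0.092]), (0.19, [0.723, -0.092, 0.005])]
side tray [(0.54, [0.491, -0.255, 0.067]), (0.4, [0.545, 0.255, 0.005])]
side tray_lip []
side upper_bar [(0.81, [0.609, -0.202, 0.183])]
side rack [(0.83, [0.546, -0.217, -0.003])]
side clamp_grip [(0.6, [0.492, -0.255, 0.065])]
side tote [(0.78, [0.548, 0.256, 0.001])]
side soup1 [(0.79, [0.649, -0.099, 0.001]), (0.67, [0.546, 0.254, -0.0]), (0.6, [0.723, -0.091, 0.004])]
side jar [(0.73, [0.458, 0.006, -0.002])]
side stock_box [(0.76, [0.626, 0.006, -0.001])]
side pasta [(0.73, [0.769, 0.242, -0.001])]
top can1 [(0.94, [0.684, -0.187, 0.093]), (0.67, [0.602, -0.205, 0.084]), (0.26, [0.603, -0.206, 0.082])]
top tray [(0.61, [0.603, -0.207, 0.083])]
top tray_lip [(0.92, [0.57, -0.207, 0.053])]
top upper_bar [(0.64, [0.61, -0.205, 0.18])]
top rack [(0.63, [0.546, -0.214, 0.003])]
top clamp_grip [(0.59, [0.487, -0.259, 0.065])]
top tote [(0.65, [0.546, 0.253, 0.001])]
top soup1 [(0.96, [0.724, -0.094, 0.002]), (0.81, [0.65, -0.093, 0.001])]
top jar [(0.62, [0.46, 0.003, 0.003]), (0.17, [0.772, 0.242, -0.002])]
top stock_box [(0.68, [0.624, 0.004, -0.0])]
top pasta [(0.74, [0.772, 0.241, -0.001]), (0.29, [0.547, 0.253, 0.001])]
```

View pics/top0.png

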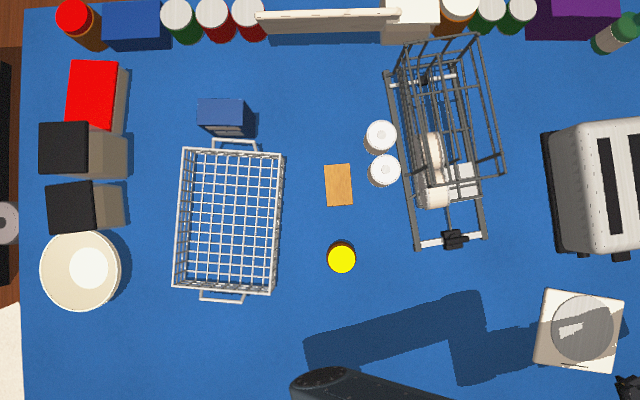

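View pics/side0.png

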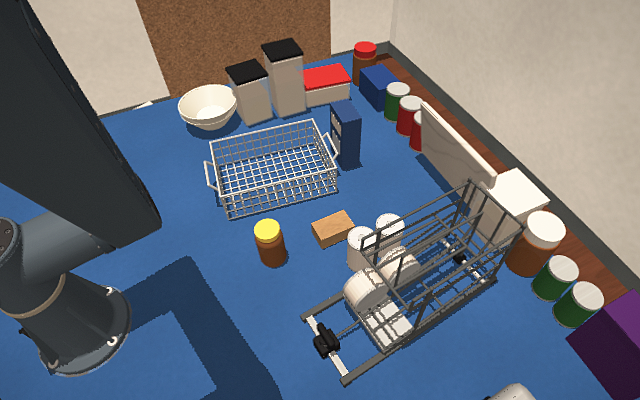

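Both pictures agree: the tins are at about (435,190) and (433,150) in the top view, the knob at (453,238), and the tote at (228,220) with its long axis along world x. Next I'll fit the rack and tote poses.

```bash
cat >> h.py <<'E'
def cloud(cam,mask,d):
    i=viewer.camera_info(cam); v,u=np.nonzero(mask&(d>0))
    K=np.array([[i['fx'],0,i['cx']],[0,i['fy'],i['cy']],[0,0,1.]])
    n=cv2.undistortPoints(np.stack([u,v],1).astype(float)[:,None],K,np.array(i['dist_coeffs']))[:,0]
    z=d[v,u]; P=np.c_[n*z[:,None],z,np.ones(len(z))]
    return (np.linalg.inv(i['world_to_cam'])@P.T).T[:,:3]
E
python3 - <<'E'
from h import *
# rack fit: local coords (m) vs averaged detections
L={'tray':(60,0),'rack':(0,0),'lip':(28,0),'bar':(65,0),'clamp':(-60,-31),'c2':(143.2,0)}
W={'tray':(.602,-.2035),'rack':(.546,-.2155),'lip':(.570,-.207),'bar':(.6095,-.2035),'clamp':(.4895,-.257),'c2':(.6845,-.190)}
a=np.array([L[k] for k in L])/1000; b=np.array([W[k] for k in L])
A=a[:,0]+1j*a[:,1]; B=b[:,0]+1j*b[:,1]
r=(np.conj(A-A.mean())*(B-B.mean())).sum(); yaw=np.angle(r); t=B.mean()-np.exp(1j*yaw)*A.mean()
print('rack',t,np.degrees(yaw),'resid',np.abs(np.exp(1j*yaw)*A+t-B))
print('tray',t+np.exp(1j*yaw)*.06)
for c in ['top','side']:
    im,d=viewer.capture(c)
    for m in models.outline_of(c,'tote')[:1]:
        P=cloud(c,m['mask'],d); q=P[(P[:,2]>.09)&(P[:,2]<.11)]
        print(c,'tote rim',cv2.minAreaRect(q[:,:2].astype(np.float32)),len(q), np.percentile(P[:,2],[2,50,98]))
    for m in models.outline_of(c,'can1')[:2]:
        P=cloud(c,m['mask'],d); P=P[P[:,2]>.1 if c=='top' else P[:,2]>.06]
        if len(P)>5: print(c,'can',len(P),P.mean(0),P[:,2].max(),cv2.minAreaRect(P[:,:2].astype(np.float32)))
    for m in models.outline_of(c,'clamp_grip')[:1]:
        P=cloud(c,m['mask'],d); q=P[P[:,2]>.07]; print(c,'wing',len(q),q.mean(0),cv2.minAreaRect(q[:,:2].astype(np.float32)))
E
```

```text
rack (0.5439252259970513-0.21466400402110788j) 10.240132438434895 resid [0.0011 0.0022 0.0031 0.0017 0.0015 0.0009]
tray (0.6029695057218155-0.20399755982522924j)
top tote rim ((0.5463380813598633, 0.2529689073562622), (0.22085674107074738, 0.360085666179657), 84.39456939697266) 1354 [-0.003   0.0074  0.1018]
top can 552 [ 0.6837 -0.1959  0.1248] 0.17992397297714002 ((0.6845293045043945, -0.18695944547653198), (0.08083511888980865, 0.05800923332571983), 8.000317573547363)
top can 646 [ 0.5964 -0.2037  0.1186] 0.18995148071944867 ((0.6009593605995178, -0.20026741921901703), (0.0743536651134491, 0.05627918988466263), 9.197689056396484)
top wing 145 [ 0.4876 -0.2526  0.0762] ((0.48737916350364685, -0.253949373960495), (0.014397169463336468, 0.05240774154663086), 6.788626194000244)
side tote rim ((0.5435645580291748, 0.25243598222732544), (0.22214670479297638, 0.3527642786502838), 84.3569564819336) 545 [-0.0021  0.0537  0.1005]
side can 1209 [ 0.5946 -0.2114  0.1049] 0.18548568339018334 ((0.6009467840194702, -0.20447257161140442), (0.08173169940710068, 0.05217599496245384), 8.974072456359863)
side can 973 [ 0.6756 -0.2033  0.1254] 0.21570677816504769 ((0.6650141477584839, -0.20253561437129974), (0.13310740888118744, 0.0703488290309906), 23.941226959228516)
side wing 179 [ 0.4876 -0.2574  0.0758] ((0.48782819509506226, -0.25684693455696106), (0.013721433468163013, 0.05020973086357117), 10.146710395812988)
```

```bash
cat >> h.py <<'E'
def frame(yaw,tilt):
    y,t=np.radians([yaw,tilt]); f=np.array([np.cos(y),np.sin(y),0]); l=np.array([-np.sin(y),np.cos(y),0]); k=np.array([0,0,1.])
    z=np.sin(t)*f-np.cos(t)*k; return np.c_[np.cross(-l,z),-l,z]
TRAY=np.array([.602,-.2035,.080]); YR=9.5; TOTE=np.array([.546,.253,0]); YT=-5.6
G=frame(YR,35)
E
python3 -c "
from h import *
print(*rel(TRAY-.14*G[:,2],G)); print(bot.read_state()['joint_positions'])"
```

```text
[ 0.4091 -0.2339  0.0187] [-3.5682 34.8776 11.3198]
[-79.0403  30.2231  82.0875  -0.0005  67.6885 -10.2258]
```

```bash
python3 -m jog '[[1,0.14,-0.08,-0.05,0,0,0],[1,0.28,-0.16,-0.03,-1.8,17,5.6],[1,0.409,-0.234,0.019,-3.57,34.88,11.32],[1,0.409,-0.234,0.019,-3.57,34.88,11.32],[1,0.409,-0.234,0.019,-3.57,34.88,11.32],[1,0.409,-0.234,0.019,-3.57,34.88,11.32],[1,0.409,-0.234,0.019,-3.57,34.88,11.32],[1,0.409,-0.234,0.019,-3.57,34.88,11.32],[1,0.409,-0.234,0.019,-3.57,34.88,11.32],[1,0.409,-0.234,0.019,-3.57,34.88,11.32],[1,0.409,-0.234,0.019,-3.57,34.88,11.32],[1,0.409,-0.234,0.019,-3.57,34.88,11.32]]'
python3 - <<'E'
from h import *
s=bot.read_state();print(s['joint_positions'])
print(*rel(TRAY-.14*G[:,2],G))
im,d=viewer.capture('wrist'); cv2.imwrite('pics/w1.png',im)
for t in ['can1','tray']: print(t,[(round(r['p'],2),np.round(r['xyz'],4).tolist()) for r in models.tip_of('wrist',t)[:3]])
for m in models.outline_of('wrist','can1')[:2]:
    P=cloud('wrist',m['mask'],d)
    q=(P-TRAY)@frame(YR,0)  # x fwd, y=-left, z=down
    print(m['p'],len(q),np.percentile(q,[1,50,99],axis=0))
E
```

```text
time_s: 3.1
position: [0.5224, -0.2181, 0.1945]
tcp_rot: [[0.808, 0.163, 0.566], [0.134, -0.987, 0.093], [0.574, 0.001, -0.819]]
force: [0.4, -0.9, 0.8]
opening: 0.998
grasp_force: 0.0
[-50.8884  22.6284 114.5003  55.0294  37.4268 -13.7445]
[ 0.0006 -0.0013  0.0002] [ 0.0974 -0.0156 -0.0781]
can1 [(0.91, [0.6887, -0.1916, 0.0936])]
tray [(0.51, [0.7237, -0.0868, -0.0005])]
0.89 2906 [[ 0.0423 -0.0238 -0.0545]
 [ 0.0649 -0.0001 -0.0478]
 [ 0.1104  0.0254 -0.0115]]
0.6 4930 [[-0.0408 -0.0271 -0.0427]
 [-0.0139 -0.0018 -0.0365]
 [ 0.0341  0.0231  0.0224]]
```

View pics/w1.png

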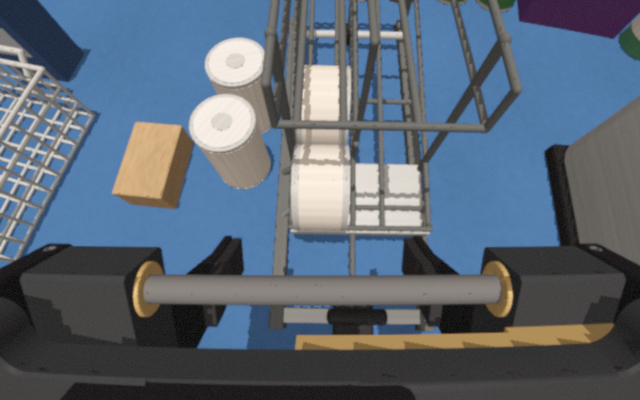

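The front tin, at (320,195), sits between the fingers, so I'll go in and grasp it.

```bash
python3 -m jog '[[1,0.0006,-0.003,0.05,0,0,0],[1,0.0006,-0.003,0.09,0,0,0],[1,0.0006,-0.003,0.12,0,0,0],[1,0.0006,-0.003,0.14,0,0,0],[1,0.0006,-0.003,0.14,0,0,0],[0,0.0006,-0.003,0.14,0,0,0],[0,0.0006,-0.003,0.14,0,0,0],[0,0.0006,-0.003,0.14,0,0,0],[0,0.0006,-0.003,0.14,0,0,0],[0,0.0006,-0.003,0.14,0,0,0]]'
```

```text
time_s: 4.55
position: [0.6021, -0.2012, 0.0806]
tcp_rot: [[0.808, 0.164, 0.567], [0.135, -0.986, 0.093], [0.574, 0.001, -0.819]]
force: [-2.0, -2.5, 2.7]
opening: 0.576
grasp_force: 29.6
```

```bash
python3 -m jog '[[0,0,0,-0.015,0,0,0],[0,0,0,-0.035,0,0,0],[0,0,0,-0.06,0,0,0],[0,0,0,-0.1,0,0,0],[0,0,0,-0.15,0,0,0],[0,0,0,-0.2,0,0,0],[0,0,0,-0.2,0,0,0]]'
python3 - <<'E'
from h import *
T=frame(YT,0)
for x in (.05,-.05):
    p=TOTE+x*np.array([np.cos(np.radians(YT)),np.sin(np.radians(YT)),0])
    for z in (.26,.049): print(x,p,z,*rel(p+[0,0,z],T))
print(rel([.5,0,.27],T))
im,d=viewer.capture('top')
for m in models.outline_of('top','can1')[:3]:
    P=cloud('top',m['mask'],d); print(m['p'],np.median(P,0))
E
```

```text
time_s: 5.42
position: [0.4879, -0.2202, 0.2459]
tcp_rot: [[0.807, 0.164, 0.567], [0.137, -0.986, 0.091], [0.574, 0.004, -0.818]]
force: [-0.0, -0.1, -2.5]
opening: 0.577
grasp_force: 29.6
0.05 [0.5958 0.2481 0.    ] 0.26 [ 0.1592 -0.4442  0.0922] [ -4.3582 -34.8936  14.6467]
0.05 [0.5958 0.2481 0.    ] 0.049 [ 0.038  -0.4451  0.2649] [ -4.3582 -34.8936  14.6467]
-0.05 [0.4962 0.2579 0.    ] 0.26 [ 0.0802 -0.4701  0.0366] [ -4.3582 -34.8936  14.6467]
-0.05 [0.4962 0.2579 0.    ] 0.049 [-0.041  -0.4711  0.2093] [ -4.3582 -34.8936  14.6467]
(array([ 0.0537, -0.2151,  0.0071]), array([ -4.3582, -34.8936,  14.6467]))
0.87 [ 0.4951 -0.2168  0.2808]
0.73 [ 0.5941 -0.1976  0.1132]
0.61 [ 0.7663 -0.2178  0.0857]
```

```bash
python3 -m jog '[[0,0.0537,-0.215,0.007,0,0,0],[0,0.0537,-0.215,0.007,0,0,0],[0,0.0537,-0.215,0.007,-1,-8,3.4],[0,0.0537,-0.215,0.007,-2,-16,7],[0,0.159,-0.444,0.092,-3,-25,10.5],[0,0.159,-0.444,0.092,-4.36,-34.9,14.65],[0,0.159,-0.444,0.092,-4.36,-34.9,14.65],[0,0.159,-0.444,0.092,-4.36,-34.9,14.65],[0,0.159,-0.444,0.092,-4.36,-34.9,14.65],[0,0.159,-0.444,0.092,-4.36,-34.9,14.65],[0,0.159,-0.444,0.092,-4.36,-34.9,14.65],[0,0.159,-0.444,0.092,-4.36,-34.9,14.65]]'
python3 - <<'E'
from h import *
T=frame(YT,0)
c,s=np.cos(np.radians(YT)),np.sin(np.radians(YT))
print(*rel(TOTE+[.05*c,.05*s,.049],T)); print(bot.read_state()['joint_positions'])
im,d=viewer.capture('top')
m=models.outline_of('top','tote')[0]; P=cloud('top',m['mask'],d); q=P[(P[:,2]>.09)&(P[:,2]<.11)]; print(cv2.minAreaRect(q[:,:2].astype(np.float32)))
cv2.imwrite('pics/t2.png',im)
E
```

```text
time_s: 7.02
position: [0.5943, 0.2494, 0.2566]
tcp_rot: [[0.995, -0.095, -0.008], [-0.095, -0.996, 0.003], [-0.008, -0.002, -1.0]]
force: [0.3, -0.6, -3.7]
opening: 0.573
grasp_force: 29.6
[0.0033 0.0015 0.2075] [-0.1201  0.468   0.1717]
[ 12.7177  29.5325  75.9616   0.2698  74.913  108.0749]
((0.5466995239257812, 0.2522571086883545), (0.2193177491426468, 0.35917845368385315), 84.23458862304688)
```

View pics/t2.png

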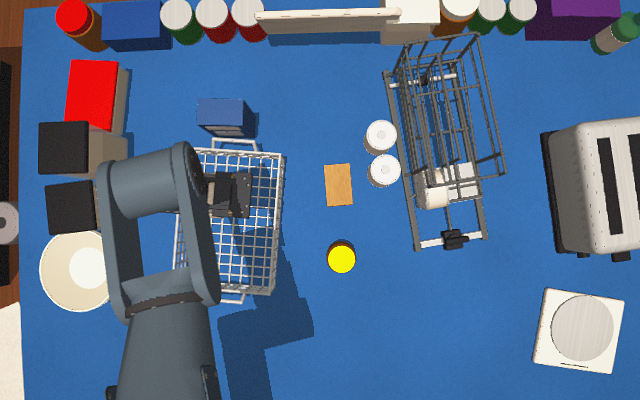

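The gripper is over the tote at (230,190) and can2 has rolled into the tray at (432,195). Next I lower and release.

```bash
python3 -m jog '[[0,0.0033,0.0015,0.04,0,0.4,0.2],[0,0.0033,0.0015,0.09,0,0.4,0.2],[0,0.0033,0.0015,0.13,0,0.4,0.2],[0,0.0033,0.0015,0.16,0,0.4,0.2],[0,0.0033,0.0015,0.185,0,0.4,0.2],[0,0.0033,0.0015,0.198,0,0.4,0.2],[0,0.0033,0.0015,0.203,0,0.4,0.2],[0,0.0033,0.0015,0.2045,0,0.4,0.2],[0,0.0033,0.0015,0.2045,0,0.4,0.2],[0,0.0033,0.0015,0.2045,0,0.4,0.2]]'
```

```text
time_s: 8.38
position: [0.5993, 0.248, 0.0561]
tcp_rot: [[0.995, -0.1, 0.007], [-0.1, -0.995, 0.004], [0.006, -0.005, -1.0]]
force: [-0.1, 0.5, -3.7]
opening: 0.574
grasp_force: 29.6
```

```bash
python3 -m jog '[[0,0,0,0.003,0,0,0],[0,0,0,0.005,0,0,0],[0,0,0,0.005,0,0,0]]'
```

```text
time_s: 8.75
position: [0.5984, 0.2478, 0.0498]
tcp_rot: [[0.995, -0.1, 0.004], [-0.1, -0.995, 0.003], [0.004, -0.004, -1.0]]
force: [-0.1, -0.1, -3.4]
opening: 0.574
grasp_force: 29.6
```

Near the floor and still just hanging, so 1.5 mm more, then release and rise.

```bash
python3 -m jog '[[0,0,0,0.0015,0,0,0],[0,0,0,0.0015,0,0,0],[0.7,0,0,0.0015,0,0,0],[0.85,0,0,0.0015,0,0,0],[0.85,0,0,0.0015,0,0,0],[0.85,0,0,-0.03,0,0,0],[0.85,0,0,-0.08,0,0,0],[0.85,0,0,-0.14,0,0,0],[0.85,0,0,-0.2,0,0,0],[0.85,0,0,-0.21,0,0,0]]'
python3 - <<'E'
from h import *
im,d=viewer.capture('wrist'); cv2.imwrite('pics/w3.png',im)
for t in ['can1','tote']: print(t,[(round(r['p'],2),np.round(r['xyz'],4).tolist()) for r in models.tip_of('wrist',t)[:3]])
A=TRAY+[0,.001,0]-.2*G[:,2]
print(rel([.5,0,.27],G)); print(rel(A,G)); print(rel(A+.2*G[:,2],G))
E
```

```text
time_s: 10.0
position: [0.6007, 0.2479, 0.2663]
tcp_rot: [[0.995, -0.1, 0.016], [-0.1, -0.995, 0.006], [0.016, -0.008, -1.0]]
force: [0.5, 0.2, -0.2]
opening: 0.856
grasp_force: 0.0
can1 [(0.64, [0.6004, 0.2473, 0.0469]), (0.6, [0.7245, -0.088, 0.0036]), (0.32, [0.4606, 0.0058, 0.0024])]
tote [(0.59, [0.5455, 0.2527, 0.0028])]
(array([-0.0719,  0.2554, -0.0114]), array([  4.4745,  34.5204, -14.8217]))
(array([-0.061,  0.477,  0.014]), array([  4.4745,  34.5204, -14.8217]))
(array([0.049 , 0.4474, 0.1784]), array([  4.4745,  34.5204, -14.8217]))
```

View pics/w3.png

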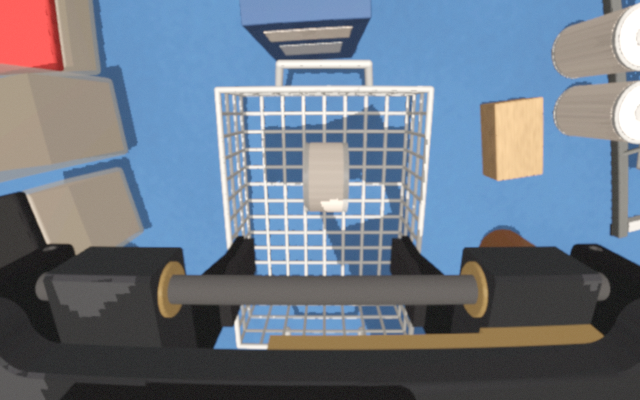

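The tin lies on the tote floor at (325,178), and the detector puts it at z 0.047. Back for the second one.

```bash
python3 -m jog '[[1,-0.072,0.255,-0.011,0,0,0],[1,-0.072,0.255,-0.011,0,0,0],[1,-0.072,0.255,-0.011,1,8,-3.5],[1,-0.072,0.255,-0.011,2,16,-7],[1,-0.061,0.477,0.014,3.3,25,-11],[1,-0.061,0.477,0.014,4.47,34.5,-14.8],[1,-0.061,0.477,0.014,4.47,34.5,-14.8],[1,-0.061,0.477,0.014,4.47,34.5,-14.8],[1,-0.061,0.477,0.014,4.47,34.5,-14.8],[1,-0.061,0.477,0.014,4.47,34.5,-14.8],[1,-0.061,0.477,0.014,4.47,34.5,-14.8],[1,-0.061,0.477,0.014,4.47,34.5,-14.8]]'
python3 - <<'E'
from h import *
print(rel(TRAY+[0,.001,0],G))
im,d=viewer.capture('wrist')
for m in models.outline_of('wrist','can2')[:3]:
    P=cloud('wrist',m['mask'],d); q=(P-TRAY)@frame(YR,0); print(m['p'],len(q),np.percentile(q,[1,50,99],axis=0))
E
```

```text
time_s: 11.65
position: [0.4881, -0.22, 0.242]
tcp_rot: [[0.81, 0.164, 0.563], [0.132, -0.986, 0.098], [0.572, -0.005, -0.82]]
force: [0.1, 0.7, -0.2]
opening: 0.998
grasp_force: 0.0
(array([0.0019, 0.0023, 0.1988]), array([-0.213 ,  0.1306, -0.2057]))
0.77 2360 [[ 0.0253 -0.4419 -0.0104]
 [ 0.0681 -0.4213  0.0234]
 [ 0.1043 -0.351   0.0703]]
0.7 3416 [[-0.0401 -0.0281 -0.0439]
 [-0.0147 -0.0038 -0.0373]
 [ 0.0318  0.0209  0.0043]]
```

```bash
python3 -m jog '[[1,0.002,0,0.06,0,0,0],[1,0.002,0,0.11,0,0,0],[1,0.002,0,0.15,0,0,0],[1,0.002,0,0.18,0,0,0],[1,0.002,0,0.199,0,0,0],[1,0.002,0,0.199,0,0,0],[0,0.002,0,0.199,0,0,0],[0,0.002,0,0.199,0,0,0],[0,0.002,0,0.199,0,0,0],[0,0.002,0,0.199,0,0,0],[0,0.002,0,0.199,0,0,0]]'
```

```text
time_s: 13.12
position: [0.6034, -0.2024, 0.0825]
tcp_rot: [[0.808, 0.165, 0.566], [0.135, -0.986, 0.094], [0.574, 0.0, -0.819]]
force: [-1.6, 0.2, 1.7]
opening: 0.578
grasp_force: 29.9
```

```bash
python3 -m jog '[[0,0,0,-0.015,0,0,0],[0,0,0,-0.035,0,0,0],[0,0,0,-0.06,0,0,0],[0,0,0,-0.1,0,0,0],[0,0,0,-0.15,0,0,0],[0,0,0,-0.2,0,0,0],[0,0,0,-0.2,0,0,0]]' && python3 -m jog '[[0,0.0537,-0.215,0.007,0,0,0],[0,0.0537,-0.215,0.007,0,0,0],[0,0.0537,-0.215,0.007,-1,-8,3.4],[0,0.0537,-0.215,0.007,-2,-16,7],[0,0.08,-0.47,0.036,-3,-25,10.5],[0,0.08,-0.47,0.036,-4.36,-34.9,14.65],[0,0.08,-0.47,0.036,-4.36,-34.9,14.65],[0,0.08,-0.47,0.036,-4.36,-34.9,14.65],[0,0.08,-0.47,0.036,-4.36,-34.9,14.65],[0,0.08,-0.47,0.036,-4.36,-34.9,14.65],[0,0.08,-0.47,0.036,-4.36,-34.9,14.65],[0,0.08,-0.47,0.036,-4.36,-34.9,14.65]]'
python3 - <<'E'
from h import *
T=frame(YT,0)
c,s=np.cos(np.radians(YT)),np.sin(np.radians(YT))
print(*rel(TOTE+[-.05*c,-.05*s,.051],T)); print(bot.read_state()['joint_positions'])
im,d=viewer.capture('top'); cv2.imwrite('pics/t4.png',im)
for t in ('top','side'):
    if t=='side': viewer.capture(t)
    print([(round(r['p'],2),np.round(r['xyz'],3).tolist()) for r in models.tip_of(t,'can1')[:3]])
E
```

```text
time_s: 14.0
position: [0.4897, -0.2225, 0.2483]
tcp_rot: [[0.807, 0.163, 0.568], [0.136, -0.987, 0.09], [0.575, 0.005, -0.818]]
force: [0.5, 0.0, -2.5]
opening: 0.571
grasp_force: 29.9
time_s: 15.5
position: [0.4969, 0.2567, 0.2605]
tcp_rot: [[0.995, -0.095, -0.006], [-0.095, -0.995, 0.003], [-0.006, -0.003, -1.0]]
force: [-0.5, -0.7, -2.8]
opening: 0.573
grasp_force: 29.9
[ 0.0005 -0.0006  0.2095] [-0.1484  0.3318  0.1245]
[ 15.7261  22.1723  88.2349   0.2755  69.8484 111.106 ]
[(0.76, [0.494, 0.263, 0.257]), (0.73, [0.596, 0.247, 0.047])]
[(0.65, [0.497, 0.257, 0.259]), (0.6, [0.597, 0.248, 0.046])]
```

```bash
python3 -m jog '[[0,0.0005,-0.0006,0.04,0,0.3,0.1],[0,0.0005,-0.0006,0.09,0,0.3,0.1],[0,0.0005,-0.0006,0.13,0,0.3,0.1],[0,0.0005,-0.0006,0.16,0,0.3,0.1],[0,0.0005,-0.0006,0.185,0,0.3,0.1],[0,0.0005,-0.0006,0.2,0,0.3,0.1],[0,0.0005,-0.0006,0.206,0,0.3,0.1],[0,0.0005,-0.0006,0.206,0,0.3,0.1],[0,0.0005,-0.0006,0.206,0,0.3,0.1]]'
```

```text
time_s: 16.82
position: [0.4989, 0.2582, 0.0574]
tcp_rot: [[0.995, -0.099, 0.005], [-0.099, -0.995, 0.004], [0.005, -0.005, -1.0]]
force: [0.5, 1.3, -1.8]
opening: 0.572
grasp_force: 29.9
```

```bash
python3 -m jog '[[0,0,0,0.003,0,0,0],[0,0,0,0.0045,0,0,0],[0,0,0,0.0045,0,0,0]]'
```

```text
time_s: 17.2
position: [0.498, 0.2581, 0.0519]
tcp_rot: [[0.995, -0.099, 0.003], [-0.099, -0.995, 0.004], [0.003, -0.004, -1.0]]
force: [0.3, -0.5, -2.7]
opening: 0.574
grasp_force: 29.9
```

```bash
python3 -m jog '[[0,0,0,0.001,0,0,0],[0,0,0,0.001,0,0,0],[0.7,0,0,0.001,0,0,0],[0.85,0,0,0.001,0,0,0],[0.85,0,0,0.001,0,0,0],[0.85,0,0,-0.03,0,0,0],[0.85,0,0,-0.08,0,0,0],[0.85,0,0,-0.14,0,0,0],[0.85,0,0,-0.2,0,0,0],[0.85,0,0,-0.21,0,0,0]]'
python3 - <<'E'
from h import *
im,d=viewer.capture('wrist')
for c in ['wrist','side','top']:
    if c!='wrist': viewer.capture(c)
    for t in ['can1','tote']: print(c,t,[(round(r['p'],2),np.round(r['xyz'],4).tolist()) for r in models.tip_of(c,t)[:3]])
K=frame(YR-90,0)
print(rel([.50,.0,.26],K)); print(rel([.4876,-.2565,.2],K))
E
```

```text
time_s: 18.45
position: [0.5001, 0.2581, 0.2671]
tcp_rot: [[0.995, -0.099, 0.014], [-0.099, -0.995, 0.007], [0.013, -0.008, -1.0]]
force: [-0.7, 0.2, 0.5]
opening: 0.857
grasp_force: 0.0
wrist can1 [(0.78, [0.5998, 0.249, 0.0502]), (0.55, [0.5001, 0.258, 0.05]), (0.32, [0.4593, 0.0066, -0.0008])]
wrist tote [(0.75, [0.5455, 0.2531, 0.0014])]
side can1 [(0.78, [0.4966, 0.2574, 0.0462]), (0.75, [0.5988, 0.2477, 0.0504]), (0.21, [0.5719, -0.2113, 0.0511])]
side tote [(0.62, [0.5446, 0.2505, -0.0013]), (0.35, [0.6468, -0.0987, 0.0016])]
top can1 [(0.81, [0.4952, 0.2601, 0.0448]), (0.55, [0.5986, 0.2457, 0.0517])]
top tote []
(array([ 0.0287,  0.2554, -0.0005]), array([-0.1344,  0.1153, 74.8279]))
(array([0.0417, 0.5121, 0.0588]), array([-0.1344,  0.1153, 74.8279]))
```

```bash
python3 -m jog '[[0.7,0.005,0.06,0,0,0,9],[0.7,0.01,0.12,0,0,0,18],[0.7,0.015,0.18,0,0,0,27],[0.7,0.02,0.24,0,0,0,36],[0.7,0.025,0.3,0,0,0,45],[0.7,0.03,0.36,0.01,0,0,54],[0.7,0.035,0.42,0.02,0,0,63],[0.7,0.04,0.48,0.04,0,0,70],[0.7,0.042,0.512,0.059,0,0,74.8],[0.7,0.042,0.512,0.059,0,0,74.8],[0.7,0.042,0.512,0.059,0,0,74.8],[0.7,0.042,0.512,0.059,0,0,74.8],[0.7,0.042,0.512,0.059,0,0,74.8]]'
python3 - <<'E'
from h import *
s=bot.read_state();print(s['joint_positions'])
im,d=viewer.capture('wrist'); cv2.imwrite('pics/w5.png',im)
print([(round(r['p'],2),np.round(r['xyz'],4).tolist()) for r in models.tip_of('wrist','clamp_grip')[:3]])
for m in models.outline_of('wrist','clamp_grip')[:1]:
    P=cloud('wrist',m['mask'],d); q=P[P[:,2]>.069]; print(m['p'],len(q),q.mean(0),cv2.minAreaRect(q[:,:2].astype(np.float32)))
print(rel([.4876,-.2565,.063],frame(YR-90,0)))
E
```

```text
time_s: 20.52
position: [0.4893, -0.2551, 0.2016]
tcp_rot: [[0.168, -0.986, 0.004], [-0.986, -0.168, 0.003], [-0.003, -0.005, -1.0]]
force: [-0.3, -0.5, 0.1]
opening: 0.699
grasp_force: 0.0
[-39.3145  25.3779  93.5173   0.337   61.0395 130.8772]
[(0.84, [0.4876, -0.2543, 0.0631])]
0.96 805 [ 0.4889 -0.2563  0.0767] ((0.4887472689151764, -0.25538739562034607), (0.013913150876760483, 0.05277707800269127), 8.10976505279541)
(array([0.001 , 0.0023, 0.1384]), array([-0.2538,  0.1489,  0.0992]))
```

View pics/w5.png

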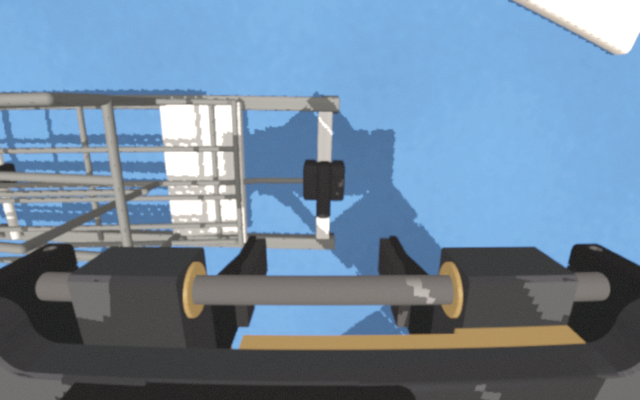

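The wing stands at (323,188), along the rail and between the fingers. Going down.

```bash
python3 -m jog '[[0.7,0.0003,0.001,0.05,0,0,0],[0.7,0.0003,0.001,0.09,0,0,0],[0.7,0.0003,0.001,0.12,0,0,0],[0.7,0.0003,0.001,0.139,0,0,0],[0.7,0.0003,0.001,0.139,0,0,0],[0.7,0.0003,0.001,0.139,0,0,0]]'
```

```text
time_s: 21.42
position: [0.489, -0.2564, 0.0627]
tcp_rot: [[0.166, -0.986, 0.005], [-0.986, -0.166, 0.003], [-0.002, -0.005, -1.0]]
force: [0.1, -1.1, -0.6]
opening: 0.699
grasp_force: 0.0
```

```bash
python3 -m jog '[[0,0,0,0,0,0,0],[0,0,0,0,0,0,0],[0,0,0,0,0,0,0],[0,0,0,0,0,0,0],[0,0,0,0,0,0,0],[0,0,0,0,0,0,0],[0,0,0,0,0,0,0]]' && python3 -m jog '[[0,0,0,0,0,0,-8],[0,0,0,0,0,0,-16],[0,0,0,0,0,0,-24],[0,0,0,0,0,0,-32],[0,0,0,0,0,0,-40],[0,0,0,0,0,0,-48],[0,0,0,0,0,0,-55],[0,0,0,0,0,0,-62],[0,0,0,0,0,0,-68],[0,0,0,0,0,0,-68]]'; python3 -c "
from h import *
s=bot.read_state();print(s['moment'],s['joint_positions'])
f=[-np.sin(np.radians(YR)),np.cos(np.radians(YR)),0]
print(np.array(s['tcp_rot']).T@(-.0575*np.array(f)))"
```

```text
time_s: 22.3
position: [0.4891, -0.2561, 0.062]
tcp_rot: [[0.165, -0.986, 0.005], [-0.986, -0.165, 0.004], [-0.003, -0.005, -1.0]]
force: [2.3, 1.2, -0.9]
opening: 0.15
grasp_force: 30.0
time_s: 23.55
position: [0.4901, -0.2562, 0.062]
tcp_rot: [[0.976, -0.216, 0.007], [-0.216, -0.976, 0.003], [0.006, -0.005, -1.0]]
force: [4.8, 2.3, -2.4]
opening: 0.156
grasp_force: 29.9
[ 0.4323 -0.8582 -0.1053] [-39.3985  37.4154  99.6812   0.5763  42.7218  62.6796]
[ 0.0215  0.0533 -0.0001]
```

```bash
python3 -m jog '[[0,0.0037,0.0093,0,0,0,0],[0,0.0075,0.0185,0,0,0,0],[0,0.0112,0.0278,0,0,0,0],[0,0.015,0.037,0,0,0,0],[0,0.0176,0.0436,0,0,0,0],[0,0.019,0.047,0,0,0,0],[0,0.0195,0.048,0,0,0,0],[0,0.0195,0.048,0,0,0,0]]'
```

```text
time_s: 24.55
position: [0.4976, -0.3069, 0.0619]
tcp_rot: [[0.976, -0.216, 0.004], [-0.216, -0.976, 0.004], [0.003, -0.005, -1.0]]
force: [4.2, 3.1, 1.5]
opening: 0.154
grasp_force: 30.0
```

```bash
python3 -m jog '[[0,0.0007,0.002,0,0,0,0],[0,0.0013,0.004,0,0,0,0],[0,0.0016,0.005,0,0,0,0],[0,0.0016,0.005,0,0,0,0]]'
python3 - <<'E'
from h import *
for c in ['top','side','wrist']:
    viewer.capture(c); print(c,[(round(r['p'],2),np.round(r['xyz'],4).tolist()) for r in models.tip_of(c,'clamp_grip')[:1]])
E
```

```text
time_s: 25.05
position: [0.4975, -0.3072, 0.0619]
tcp_rot: [[0.976, -0.218, 0.002], [-0.218, -0.976, 0.013], [-0.0, -0.013, -1.0]]
force: [7.2, 13.1, 6.8]
opening: 0.149
grasp_force: 30.0
top []
side []
wrist [(0.81, [0.4946, -0.3063, 0.0643])]
```

```bash
python3 -c "
from h import *
im,_=viewer.capture('wrist'); im2,_=viewer.capture('side')
cv2.imwrite('pics/w6.png',np.hstack([cv2.resize(im[60:340,180:460],(400,400)),cv2.resize(im2[260:400,270:410],(400,400))]))"
```

```text
(no output)
```

View pics/w6.png

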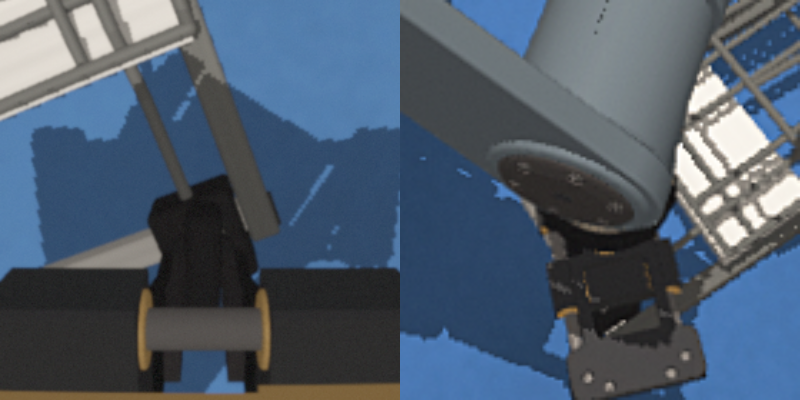

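The block at (200,230) sits against the right side rail, so the guide is at full width. Now I tighten.

```bash
python3 -m jog '[[0,0,0,0,0,0,8],[0,0,0,0,0,0,16],[0,0,0,0,0,0,24],[0,0,0,0,0,0,32],[0,0,0,0,0,0,40],[0,0,0,0,0,0,48],[0,0,0,0,0,0,55],[0,-0.001,-0.003,0,0,0,62],[0,-0.001,-0.003,0,0,0,67],[0,-0.001,-0.003,0,0,0,69],[0,-0.001,-0.003,0,0,0,69],[0,-0.001,-0.003,0,0,0,69]]'; python3 -c "
from h import *
print(bot.read_state()['moment'])"
```

```text
time_s: 26.95
position: [0.4966, -0.3079, 0.0619]
tcp_rot: [[0.15, -0.989, 0.002], [-0.989, -0.15, 0.006], [-0.006, -0.003, -1.0]]
force: [3.7, 3.9, 3.1]
opening: 0.154
grasp_force: 30.0
[ 0.9672 -0.5248  0.1429]
```

```bash
python3 -m jog '[[0.5,0,0,0,0,0,0],[0.6,0,0,0,0,0,0],[0.6,0,0,0,0,0,0],[0.6,0,0,0,0,0,0],[0.6,0,0,-0.03,0,0,0],[0.6,0,0,-0.08,0,0,0],[0.6,0,0,-0.14,0,0,0],[0.6,0,0,-0.16,0,0,0],[0.6,0,0,-0.16,0,0,0]]'
python3 - <<'E'
from h import *
im,d=viewer.capture('wrist'); cv2.imwrite('pics/w7.png',im)
print([(round(r['p'],2),np.round(r['xyz'],4).tolist()) for r in models.tip_of('wrist','clamp_grip')[:3]])
for m in models.outline_of('wrist','clamp_grip')[:1]:
    P=cloud('wrist',m['mask'],d); q=P[P[:,2]>.069]; print(m['p'],len(q),q.mean(0),cv2.minAreaRect(q[:,:2].astype(np.float32)))
for c in ['side','top']:
    viewer.capture(c)
    for t in ['can1','tote']: print(c,t,[(round(r['p'],2),np.round(r['xyz'],4).tolist()) for r in models.tip_of(c,t)[:2]])
E
```

```text
time_s: 28.08
position: [0.4974, -0.3107, 0.2238]
tcp_rot: [[0.148, -0.989, 0.007], [-0.989, -0.148, 0.0], [0.001, -0.007, -1.0]]
force: [-0.7, 0.3, -1.5]
opening: 0.602
grasp_force: 0.0
[(0.62, [0.4949, -0.3063, 0.0642])]
0.94 695 [ 0.4941 -0.3049  0.0733] ((0.4942231774330139, -0.3041389286518097), (0.013386690057814121, 0.05268802121281624), 8.898263931274414)
side can1 [(0.73, [0.5942, 0.2486, 0.0432]), (0.69, [0.4995, 0.2587, 0.0451])]
side tote [(0.66, [0.5467, 0.2524, -0.0027])]
top can1 [(0.84, [0.4982, 0.2648, 0.0476]), (0.82, [0.5984, 0.246, 0.0518])]
top tote [(0.74, [0.5468, 0.2522, 0.0009])]
```

View pics/w7.png

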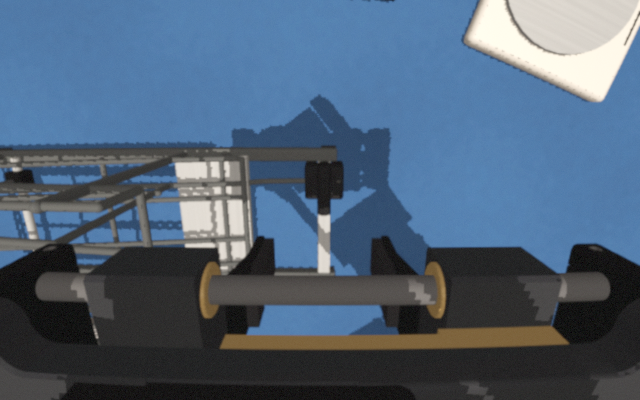

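The block at (323,180) touches the right side rail, the wing lies along the rail (8.9°, against 8.1° at the start), and both tins rest in the tote.

```bash
python3 -c "
from rig import workorder
print(workorder.hand_in())"
```

```text
the job is handed in; nothing more can be done
None
```

I handed the job in at about 28 s without getting a verdict back: both tins lie side by side on the tote floor, the guide is slid out against its stop, and the knob is tight again.

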